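# Zero and lock the arbor on the bench centre, clear the gauges away

## Robot

A 6-joint arm with a two-finger parallel gripper is mounted at the origin on the work surface. World frame = base frame: x ahead of the robot, y to its left, z up, the work surface at z = 0. Lengths are in m, angles in rad, forces in N, time in s.
With the tool pointing down it reaches from about 0.35 to 0.975 m from the base axis. Payload 4.9 kg.
Tool frame: the origin (TCP) lies on the mounting face of the last link; the fingertips stand 173 mm ahead of it and the grasp point (between the pads) lies ctrl.pinch_z ahead of it (ctrl.pinch_z is the distance from the TCP to the grasp point, in m); z points along the fingers, y is the line along which they close (so a half turn about z gives the same grasp; the last joint's range is limited). The gripper opens to 85 mm and grips with 20 to 120 N. Pads are 22 mm wide; open, the fingers measure 114 mm over their backs; the gripper's body (76 mm by 85 mm) begins 54 mm behind the grasp point. The pads swing forward as they close: fully open they stand 13 mm farther back than shut.
Start: joints at [-1.244, 0.053, 1.613, -0, 1.476, -0.119], TCP at [0.269, -0.564, 0.405] pointing down, gripper open.
Joint ranges: [-3.01, 3.01], [-1.01, 2.22], [0.06, 2.58], [-1.02, 4.17], [0.09, 2.62], [-3.14, 3.14]. Speed limits (rad/s): [2.57, 2.57, 3.14, 3.14, 3.14, 3.14].

## Interface

Orientations are given as a rotation vector (axis times angle).
In Python, from station import telemetry, eyes, ctrl gives the robot as it stands.
- The arm moves only by the tool apply_moves, never from a script. Its argument "plan" is a list of rows, each a list of 5 numbers: the finger opening in m, from 0 to 0.0854, then the shift along the tool's x, y, z in m, then the turn about the tool's z in rad. In form: [[jaw, x, y, z, roll], ...]. A call has 1 to 12 rows; each row is the pose to reach, as a shift and turn from the pose commanded when the call began, along the tool's axes at that moment; what a row does not reach only later rows make up. A row lasts 1/12 s, in which the tool goes at most 41.7 mm and 7.16 degrees, less where a joint would pass 70% of its speed; a pose out of reach is approached as far as the arm can. A call with a gripper value outside its range is refused whole. The fingers move at their own pace and stop on an object; "newtons" is the grip in N (left out, the last holds). Time passes only in rows, so rows that repeat a pose let the fingers close. It gives the time, the measured TCP pose, the force, the opening and the grip force at its end, in the units of the state.
- telemetry.get_obs(): the state, without advancing time (a new reading comes with each control period).
- eyes.get_image(name): name is "side" or "top"; returns a dict with "img" (420x560x3 uint8, blue, green, red), "range_z" (420x560 float32, m along the optical axis (not along the pixel's ray), 0 where there is no reading), "K" (3x3 intrinsics, pixels), "dist_coeffs" ([k1, k2, p1, p2, k3] as OpenCV has them; the pictures are not rectified), "pose" (4x4, takes a point from camera to world coordinates). Camera axes: x right, y down, z forward; pixel columns grow to the right and rows downward; lengths in m; the calibration is good to about 2 mm. A picture is of the moment at which its call begins.
- ctrl.finish_job(): hands the job in; it is judged then, once.
Trained networks look in a picture, given as the dict that the camera call returned (one of the last four; its "shot" number tells which), for a name from the list of things; names that differ only in an ending like _2 or _b are one class to them, and where a whole thing is asked for, a point or a joint stands for the part that bears it (a point fixed in the world has none). Each returns a list of dicts, best first, with "confidence" (0 to 1); they miss things now and then, are a little off and sometimes report something else, mostly with a low value. They report only what shows in the picture. A call takes as long as a camera call. They do not tell look-alikes from the thing itself.
- eyes.search_frame(thing, picture): "box" ([left, top, right, bottom] in pixels, round what is visible of it).
- eyes.outline_of(thing, picture): "region" (420x560 bool, what is visible of it) and "box" ([left, top, right, bottom] in pixels, round what is visible of it).
- eyes.tip_of(thing, picture): "point" ([column, row] in pixels: a listed point, or the origin of a listed thing).
The state is a dict: "t": time; "q": joint angles; "dq": joint speeds; "effort": joint torques, N m; "tool_pos": TCP position; "tool_rot": TCP orientation; "contact_force": force on the tool from outside, world axes, zero at the start; "wrist_torque": the same for the moment, N m; "opening": finger opening in m; "grip_force": force on a finger pad.
Only numpy, scipy, OpenCV 4.12 (cv2) and the standard library are available. Lean on these libraries where they do the work, as an engineer would, in place of code of your own. Each camera call takes 0.05 s, during which the arm holds its last target. There are 200 camera calls.

## Task

Make the surface plate ready for measuring: turn the arbor held between the centres until its orange zero stripe faces straight up, then turn the red wing knob clockwise until it clicks over its detent into the locked position. Put every gauge that lies on the granite (V-block, green plug gauge, brass gauge-block holder, dark sine bar, as many as there are) into the cabinet's drawer (it stands ajar: pull it out first), each lying on the drawer floor and none on top of another, and push the drawer fully shut. Leave the other things where they stand and the arbor with its stripe up.

Things in the scene. Friction and masses are not known exactly. Their poses are not given: they have to be found in the camera images.
- bench: Bench centre, fixed: grey bed 300 x 110 x 30 mm with two blue towers (44 mm along the bed, 70 mm across, up to 140 mm high) standing at +-117 mm along it. Origin under the bed's centre on the plate, x along the bed and the arbor's axis, -x towards the knob's tower, z up.
- arbor_mid (a point): Middle of the arbor, on its axis, 120 mm above the plate. The arbor is a bare steel cylinder 44 mm in diameter and 150 mm long between the towers (95 mm from its middle to each tower's inner face), 98 mm clear above the plate and 68 mm above the bed. Axes turn with the arbor: x is its axis, z points out through the middle of the orange zero stripe.
- arbor_stripe (a point): Middle of the orange zero stripe (122 mm long, 10 mm wide, along the arbor on its surface). A thin black stripe lies diametrically opposite.
- arbor (a joint): Angle of the arbor, rad, about the bench's +x (right-hand rule); 0 or 2 pi = orange stripe straight up; starts anywhere at least 0.7 rad from up. Turns both ways with light friction (0.05 N m), many turns, and stays where it is left; the knob does not change how easily it turns.
- knob_grip (a point): Grip point of the red wing knob on top of the near tower, on its upright axis, 174 mm above the plate. The wing is 60 mm long, 14 mm thick and 34 mm high (from 156 to 190 mm above the plate); the point's x runs along the wing, y across it, z up.
- knob (a joint): Knob angle, rad, 0 at the start (unlocked), growing clockwise seen from above, stop at 1.4. A spring detent pushes it back to 0 below 0.7 rad and, past 0.7, snaps it on to its stop at 1.4 (locked) and holds it there; about 0.18 N m is needed at first, less towards 0.7. A small brass pin in the tower's side moves out and back by 4 mm as it passes.
- drawer_in (a point): On the drawer's floor at the middle of its front end, against the inside of the blue front (moves with the drawer), 22 mm above the plate; x points into the cabinet (the drawer slides out to -x), z up. Inside, the drawer runs from x = 0 to 215 mm and y = -109 to 109 mm; 6 mm walls rise 36 mm, the blue front (outer face at x = -21 mm) 45 mm above the floor. Shut, there are 46 mm below the top board.
- drawer_handle (a point): Middle of the drawer's steel bar handle, 120 mm long along y, 35 mm in front of the blue front, 44 mm above the plate. Bar about 10 mm thick, some 30 mm clear between bar and front, so that fingers can hook or pinch it from above.
- drawer (a joint): Opening of the drawer of the low, fixed, grey gauge cabinet (260 x 260 x 80 mm), m; 0 = shut, 0.18 = stop, fully out; 1 N friction and light damping; stays where it is left. It starts ajar, 0.02 to 0.06 out. The top board's front edge lies at x = opening - 7 mm as seen from drawer_in; what is beyond it stays covered.
- vblock: Steel V-block gauge, 70 x 32 x 32 mm, 0.4 kg, a groove along its top. Origin at its centre, x along its length, z up as it lies at the start. Any side may end up on top. May be absent.
- plug: Plug gauge with a green square handle 42 x 26 x 26 mm and steel plugs of 20 mm diameter at both ends, 70 mm long in all, 0.22 kg. Origin at its centre, x along its length, z up as it lies at the start. Any side may end up on top. May be absent.
- blocks: Brass gauge-block holder, 70 x 30 x 24 mm, 0.35 kg. Origin at its centre, x along its length, z up as it lies at the start. Any side may end up on top. May be absent.
- sine: Dark sine bar on two short feet, 70 x 28 x 28 mm, 0.3 kg. Origin at its centre, x along its length, z up as it lies at the start. Any side may end up on top. May be absent.
- loupe: Black loupe, 36 mm in diameter, 24 mm high, origin under its centre. Not a gauge: leave it.
- caliper: Digital caliper lying flat, about 190 mm long, at most 15 mm high, origin under its middle, x along it. Not to be put away: leave it.
- oil: Small amber oil bottle with a red cap, 40 mm across, 80 mm high, origin under its centre. Leave it.
Things that resemble listed ones, but are neither listed nor needed, are in the scene too. What is shaped like the caliper but brown is not meant.

How it is judged:
On the way, in this order (a step that is already met when the one before it is completed fails the run):
1. the arbor stands still with its orange stripe straight up (within about 7 degrees) (angle between arbor_mid's own z axis and vertical below 0.12 rad and velocity of joint arbor between -0.1 and 0.1 rad/s), for 0.3 s.
2. with the stripe still up, the red knob has clicked over into the locked position (angle between arbor_mid's own z axis and vertical below 0.12 rad and value of joint knob above 1.2 rad), for 0.2 s.
At the end, for the whole second after the job is handed in: The orange stripe faces up within 0.12 rad, the arbor is still, the knob is past 1.2 rad (locked), every gauge present lies at rest inside the drawer on its floor (its centre less than 22 mm above the floor, so none stacked or on end), and the drawer is within 8 mm of shut (all of step 2 and velocity of joint arbor between -0.1 and 0.1 rad/s and value of joint drawer below 0.008 m and x of vblock in the frame of drawer_in between 0.0025 and 0.2125 m and y of vblock in the frame of drawer_in between -0.107 and 0.107 m and z of vblock in the frame of drawer_in between 0 and 0.022 m and linear speed of each of vblock, plug, blocks, sine below 0.03 m/s and x of plug in the frame of drawer_in between 0.0025 and 0.2125 m and y of plug in the frame of drawer_in between -0.107 and 0.107 m and z of plug in the frame of drawer_in between 0 and 0.022 m and x of blocks in the frame of drawer_in between 0.0025 and 0.2125 m and y of blocks in the frame of drawer_in between -0.107 and 0.107 m and z of blocks in the frame of drawer_in between 0 and 0.022 m and x of sine in the frame of drawer_in between 0.0025 and 0.2125 m and y of sine in the frame of drawer_in between -0.107 and 0.107 m and z of sine in the frame of drawer_in between 0 and 0.022 m); the robot touches nothing.
It fails at once if the loupe is pushed more than 5 cm from where it stood (distance of loupe from where it was at the start of the episode above 0.05 m).
It fails at once if the caliper is pushed more than 5 cm from where it stood (distance of caliper from where it was at the start of the episode above 0.05 m).
It fails at once if the oil is pushed more than 5 cm from where it stood (distance of oil from where it was at the start of the episode above 0.05 m).
Of vblock, plug, blocks, sine only 3 to 4 are there at a start; the rules pass over those that are not, and their reading is None.
At some moment in a run one of vblock, plug, blocks, sine may be knocked a few centimetres aside while the robot is not near it.
Once in a run the grip may slacken for a moment while it holds something.
It also fails if it takes over 210 s, if anything falls off the work surface, if the arm or the gripper's body presses on something with over 40 N, if the wrist force passes 120 N, or if a joint passes its speed limit or range.

## Working session

There is one attempt and no reset: what is moved stays moved. The work goes in short steps, Python scripts to look and compute and a tool call to move; the robot and the scene stay as the last step left them, time stands still between calls to the robot, and variables do not carry over. Pictures are saved under pics/ and viewed, at most 14 in all, crops included, and the job is handed in when it is done.

Besides the shell and the picture viewer there is one more tool, called after "Emit:" in YAML: its name, and indented under it one key for each argument. apply_moves: Moves the arm, as the interface text tells. Its arguments: {"type":"object","properties":{"plan":{"type":"array","items":{"type":"array","items":{"type":"number"}}},"newtons":{"type":"number"}},"required":["plan"]}

```bash
mkdir -p pics
cat > h.py <<'E'
import numpy as np,cv2
from station import telemetry,eyes,ctrl
from scipy.spatial.transform import Rotation as R
def cloud(p):
    h,w=p["range_z"].shape
    u,v=np.meshgrid(np.arange(w),np.arange(h))
    uv=np.stack([u,v],-1).reshape(-1,1,2).astype(np.float64)
    n=cv2.undistortPoints(uv,p["K"],p["dist_coeffs"]).reshape(h,w,2)
    z=p["range_z"][...,None]
    P=np.concatenate([n*z,z],-1)
    T=p["pose"]; return P@T[:3,:3].T+T[:3,3]
def pix(p,X):
    T=np.linalg.inv(p["pose"]); X=np.atleast_2d(X)@T[:3,:3].T+T[:3,3]
    return cv2.projectPoints(X,np.zeros(3),np.zeros(3),p["K"],p["dist_coeffs"])[0].reshape(-1,2)
E
python3 - <<'E'
from h import *
for n in("top","side"):
    p=eyes.get_image(n); cv2.imwrite(f"pics/{n}0.png",p["img"]); print(n,p["pose"].round(3).tolist())
    C=cloud(p)
    for t in("bench","vblock","plug","blocks","sine","loupe","caliper","oil","drawer_handle","knob_grip","arbor_stripe","drawer_in"):
        f=eyes.tip_of(t,p)
        for d in f[:3]:
            c,r=map(int,np.round(d["point"])); 
            if 0<=r<420 and 0<=c<560: print(t,(c,r),round(d["confidence"],2),C[r,c].round(3),p["range_z"][r,c].round(3))
o=telemetry.get_obs();print(o["tool_pos"],o["tool_rot"],o["opening"],ctrl.pinch_z)
E
```

```text
top [[-0.022, -0.994, 0.104, 0.477], [-1.0, 0.023, 0.013, -0.022], [-0.015, -0.103, -0.995, 1.131], [0.0, 0.0, 0.0, 1.0]]
bench (153, 237) 0.68 [0.533 0.307 0.032] 1.103
vblock (254, 184) 0.65 [0.659 0.052 0.036] 1.109
plug (256, 238) 0.72 [0.525 0.05  0.028] 1.103
blocks (296, 189) 0.81 [ 0.646 -0.052  0.026] 1.116
sine (294, 249) 0.84 [ 0.496 -0.043  0.029] 1.097
sine (252, 181) 0.75 [0.668 0.058 0.028] 1.118
loupe (275, 219) 0.54 [0.572 0.002 0.024] 1.111
caliper (253, 311) 0.94 [0.345 0.062 0.013] 1.099
caliper (281, 138) 0.76 [ 0.78  -0.017  0.015] 1.141
oil (208, 157) 0.51 [0.728 0.165 0.049] 1.104
drawer_handle (408, 233) 0.85 [ 0.528 -0.321  0.051] 1.076
drawer_handle (128, 237) 0.34 [0.529 0.334 0.135] 1.0
knob_grip (150, 283) 0.64 [0.427 0.266 0.189] 0.935
arbor_stripe (128, 236) 0.83 [0.531 0.335 0.134] 1.001
drawer_in (409, 210) 0.74 [ 0.583 -0.324  0.059] 1.073
drawer_in (272, 219) 0.41 [0.572 0.01  0.024] 1.111
side [[-0.993, -0.096, 0.073, 0.513], [-0.121, 0.771, -0.626, 0.537], [0.004, -0.63, -0.777, 0.793], [0.0, 0.0, 0.0, 1.0]]
bench (279, 411) 0.7 [0.536 0.334 0.03
[... 391 characters left out ...]
 0.015] 0.886
caliper (189, 234) 0.64 [ 0.776 -0.012  0.012] 0.969
caliper (319, 238) 0.63 [ 0.494 -0.028  0.023] 0.95
oil (182, 315) 0.82 [0.732 0.193 0.045] 0.812
oil (359, 346) 0.15 [0.429 0.274 0.185] 0.63
drawer_handle (315, 136) 0.79 [ 0.525 -0.329  0.045] 1.123
knob_grip (359, 348) 0.82 [0.429 0.277 0.186] 0.628
knob_grip (183, 316) 0.38 [0.732 0.191 0.037] 0.82
arbor_stripe (285, 392) 0.7 [0.527 0.334 0.133] 0.64
arbor_stripe (180, 314) 0.35 [0.735 0.194 0.049] 0.809
drawer_in (291, 141) 0.92 [ 0.581 -0.277  0.068] 1.077
drawer_in (284, 393) 0.36 [0.529 0.336 0.135] 0.637
[ 0.26947504 -0.56390279  0.4046894 ] [-3.06384160e+00 -6.94454624e-01 -4.25382009e-05] 0.0854047567881642 0.1547
```

Run:
```python
import cv2
a=cv2.imread("pics/top0.png");b=cv2.imread("pics/side0.png")
cv2.imwrite("pics/top0b.png",cv2.resize(a[60:360],None,fx=1.42,fy=1.42,interpolation=2)[:600,:800])
```

```text
(no output)
```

View pics/top0b.png

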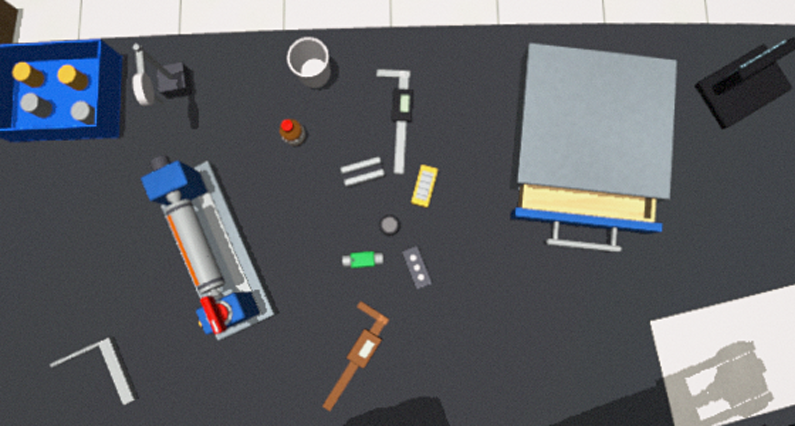

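View pics/side0.png

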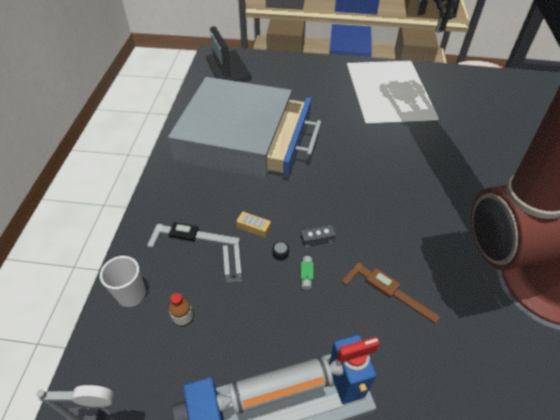

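Both pictures show all four gauges. Pixels are for the top view, unless marked:

| Thing | Pixel | Note |
|---|---|---|
| V-block | (255,181) | |
| Plug | (256,242) | green |
| Block holder | (299,191) | brass/yellow |
| Sine bar | (294,248) | dark, with holes |
| Loupe | (274,218) | leave |
| Oil | (205,152) | leave |
| Caliper | (283,140) | the steel one; the brown look-alike is at (257,305) |
| Arbor stripe | | faces the bench's +y side (side view (285,385)) |
| Knob | (150,283) | |

Next I measure the geometry.

```bash
cat >> h.py <<'E'
def bench_fit(p,C):
    pass
def rect(xy):
    (c,s,a)=cv2.minAreaRect((xy*1000).astype(np.float32))
    if s[0]<s[1]: s=(s[1],s[0]); a+=90
    return np.array(c)/1000,np.array(s).round(0),(np.radians(a)+np.pi/2)%np.pi-np.pi/2
def gauge(p,C,t,zmin=.012,near=None):
    out=[]
    for d in eyes.outline_of(t,p)[:2]:
        m=d["region"]&(p["range_z"]>0)&(C[...,2]>zmin); X=C[m]
        if len(X)<15: continue
        c,s,a=rect(X[:,:2]); out.append((t,round(d["confidence"],2),c.round(4),s,round(a,3),np.percentile(X[:,2],95).round(3),np.round(d["box"])))
    return out
def hsv(p): return cv2.cvtColor(p["img"],cv2.COLOR_BGR2HSV)
E
python3 - <<'E'
from h import *
for n in("top","side"):
    p=eyes.get_image(n);C=cloud(p);H=hsv(p);h,s,v=H[...,0],H[...,1],H[...,2];x,y,z=C[...,0],C[...,1],C[...,2]
    print(n)
    for t in("vblock","plug","blocks","sine","loupe","caliper","oil"): 
        for g in gauge(p,C,t,.006): print(*g)
    ok=p["range_z"]>0
    red=ok&((h<6)|(h>174))&(s>150)&(z>.16)&(y>.15)&(y<.4)&(x<.5)
    print("wing",red.sum(),rect(C[red][:,:2]),C[red][:,2].max())
    wt=red&(z>.183); print("wingtop",wt.sum(),rect(C[wt][:,:2]))
    org=ok&(h>6)&(h<18)&(s>150)&(z>.08)&(y>.2); X=C[org]; print("stripe",len(X),X.mean(0),rect(X[:,:2]))
    bed=ok&(abs(z-.03)<.006)&(y>.18)&(y<.5)&(x>.35)&(x<.75); print("bed",bed.sum(),rect(C[bed][:,:2]))
    arb=ok&(z>.115)&(z<.15)&(s<60)&(y>.2)&(y<.45)&(x>.4)&(x<.66); A=C[arb]; print("arb",len(A),A.mean(0),rect(A[:,:2]))
    tw=ok&(h>100)&(h<125)&(s>120)&(z>.13)&(z<.15)&(y>.15)&(y<.5)&(x<.75);
    for q in(tw&(x<.53),tw&(x>.53)): print("tower",q.sum(),rect(C[q][:,:2]) if q.sum()>5 else "")
    fr=ok&(h>100)&(h<125)&(s>120)&(z>.055)&(z<.08)&(y<-.1); print("front",fr.sum(),rect(C[fr][:,:2]),np.median(C[fr][:,2]))
    cab=ok&(abs(z-.08)<.006)&(y<-.12)&(x>.55)&(x<.95)&(s<90); print("cab",cab.sum(),rect(C[cab][:,:2]))
    ha=ok&(abs(z-.047)<.012)&(s<60)&(y<-.15)&(x>.45)&(x<.57); print("handle",ha.sum(),rect(C[ha][:,:2]),C[ha][:,2].max())
E
```

```text
top
vblock 0.65 [0.6706 0.0515] [70. 33.] -1.309 0.035 [236. 169. 271. 193.]
plug 0.57 [0.5156 0.0534] [65. 25.] 1.556 0.029 [239. 235. 269. 248.]
blocks 0.62 [ 0.6429 -0.0568] [68. 28.] -0.271 0.028 [291. 177. 309. 209.]
blocks 0.3 [ 0.5759 -0.3394] [263. 105.] 1.425 0.07 [360. 188. 466. 235.]
sine 0.72 [ 0.5    -0.0401] [69. 28.] 0.357 0.032 [285. 235. 303. 265.]
loupe 0.71 [0.5752 0.006 ] [34. 32.] -0.013 0.029 [267. 211. 281. 227.]
caliper 0.66 [ 0.7688 -0.0195] [194.  53.] 0.148 0.017 [263. 110. 288. 185.]
caliper 0.56 [0.3396 0.0684] [195.  54.] -0.346 0.017 [228. 272. 274. 349.]
oil 0.79 [0.7418 0.1729] [40. 38.] -0.758 0.081 [196. 143. 215. 163.]
wing 218 (array([0.43116254, 0.26965076]), array([57., 17.]), np.float64(0.4082863971113899)) 0.19328850159212685
wingtop 144 (array([0.43058237, 0.27099185]), array([57., 14.]), np.float64(0.4082863971113899))
stripe 122 [0.50355627 0.34694241 0.13344679] (array([0.33133356, 0.4380925 ]), array([509., 175.]), np.float64(-0.6380800147985077))
bed 2267 (array([0.55841052, 0.25624982]), array([304., 253.]), np.float64(0.336218694721296
[... 1734 characters left out ...]
7.]), np.float64(-0.16744798459344068))
arb 2960 [0.53288055 0.3213577  0.13580431] (array([0.51498376, 0.31352121]), array([234.,  52.]), np.float64(0.341851813059032))
tower 573 (array([0.42870041, 0.27300238]), array([70., 44.]), np.float64(-1.1475306139477062))
tower 1221 (array([0.64425012, 0.36326199]), array([64., 44.]), np.float64(-1.141260267740142))
front 357 (array([ 0.56906641, -0.33098257]), array([255.,  15.]), np.float64(1.4529814091211537)) 0.06598698474081566
cab 6431 (array([ 0.73870477, -0.45602319]), array([488., 274.]), np.float64(1.5586369990478675))
handle 240 (array([ 0.54243335, -0.35761603]), array([187.,  54.]), np.float64(-1.5674106800096261)) 0.057196427486037815
```

Bench yaw is about 0.411 and its centre about (0.537, 0.318), with the towers 234 mm apart as specified. The stripe is about 0.88 rad towards bench +y, so the top of the arbor must roll towards bench -y by about 19 mm. I'll do that by pressing a closed fingertip on top.

```bash
cat > g.py <<'E'
import sys
from h import *
# usage: g.py x y tipz yaw(of tool x)  ; tipz = fingertip height (173mm ahead)
o=telemetry.get_obs(); M=R.from_rotvec(o["tool_rot"]).as_matrix()
x,y,z,yaw=map(float,sys.argv[1:5])
d=M.T@(np.array([x,y,z+.173])-o["tool_pos"])
cy=np.arctan2(M[1,0],M[0,0]); r=(cy-yaw+np.pi)%(2*np.pi)-np.pi
print("t",round(o["t"],2),"shift",d.round(4),"roll",r.round(3),"yaw",cy.round(3),"q",o["q"].round(2),"F",o["contact_force"].round(1))
E
python3 g.py .533 .327 .23 1.98
```

```text
t 2.1 shift [ 0.6219 -0.6902  0.0017] roll -1.534 yaw 0.446 q [-1.24  0.05  1.61 -0.    1.48 -0.12] F [0.2 0.1 0.5]
```

Emit:
apply_moves:
  plan:
    - [0,0.622,-0.69,0,-1.534]
    - [0,0.622,-0.69,0,-1.534]
    - [0,0.622,-0.69,0,-1.534]
    - [0,0.622,-0.69,0,-1.534]
    - [0,0.622,-0.69,0,-1.534]
    - [0,0.622,-0.69,0,-1.534]
    - [0,0.622,-0.69,0,-1.534]
    - [0,0.622,-0.69,0,-1.534]
    - [0,0.622,-0.69,0,-1.534]
    - [0,0.622,-0.69,0,-1.534]
    - [0,0.622,-0.69,0,-1.534]
    - [0,0.622,-0.69,0,-1.534]

```text
t: 3.1
tool_pos: [0.4113, -0.0824, 0.4051]
tool_rot: [1.76, 2.6, 0.001]
contact_force: [0.9, -1.2, -0.7]
opening: 0.0001
grip_force: 0.0
```

```bash
python3 g.py .533 .327 .16 1.98
```

```text
t 3.1 shift [0.335  0.2651 0.0721] roll -0.028 yaw 1.952 q [-0.38 -0.48  2.06  0.    1.55 -0.76] F [ 0.9 -1.2 -0.7]
```

Emit:
apply_moves:
  plan:
    - [0,0.335,0.265,0,-0.028]
    - [0,0.335,0.265,0,-0.028]
    - [0,0.335,0.265,0,-0.028]
    - [0,0.335,0.265,0,-0.028]
    - [0,0.335,0.265,0,-0.028]
    - [0,0.335,0.265,0,-0.028]
    - [0,0.335,0.265,0,-0.028]
    - [0,0.335,0.265,0,-0.028]
    - [0,0.335,0.265,0,-0.028]
    - [0,0.335,0.265,0,-0.028]
    - [0,0.335,0.265,0.03,-0.028]
    - [0,0.335,0.265,0.06,-0.028]

```text
t: 4.1
tool_pos: [0.5363, 0.3278, 0.3468]
tool_rot: [1.725, 2.622, 0.009]
contact_force: [0.5, -0.8, -0.1]
opening: -0.0001
grip_force: 0.0
```

```bash
python3 g.py .533 .327 .144 1.98
```

```text
t 4.1 shift [ 0.0006 -0.0035  0.0298] roll -0.003 yaw 1.977 q [0.43 0.1  1.66 0.   1.37 0.02] F [ 0.5 -0.8 -0.1]
```

Emit:
apply_moves:
  plan:
    - [0,0,0,0.02,0]
    - [0,0,0,0.028,0]
    - [0,0,0,0.03,0]
    - [0,0,0,0.032,0]
    - [0,0,0,0.032,0]
    - [0,0,0,0.032,0]

```text
t: 4.6
tool_pos: [0.5353, 0.3245, 0.3153]
tool_rot: [-1.732, -2.621, -0.001]
contact_force: [-5.6, -0.5, 6.5]
opening: -0.0001
grip_force: 3.7
```

Emit:
apply_moves:
  plan:
    - [0,0,0,0.001,0]
    - [0,-0.002,0,0.001,0]
    - [0,-0.004,0,0.001,0]
    - [0,-0.006,0,0.001,0]
    - [0,-0.008,0,0.001,0]
    - [0,-0.01,0,0.001,0]
    - [0,-0.012,0,0.001,0]
    - [0,-0.014,0,0.001,0]
    - [0,-0.016,0,0.001,0]
    - [0,-0.018,0,0.001,0]
    - [0,-0.018,0,0.001,0]
    - [0,-0.018,0,-0.03,0]

```text
t: 5.6
tool_pos: [0.5408, 0.3069, 0.3374]
tool_rot: [-1.729, -2.616, 0.014]
contact_force: [-0.5, -0.9, -2.1]
opening: -0.0
grip_force: 0.0
```

```bash
cat > arb.py <<'E'
from h import *
p=eyes.get_image("side");C=cloud(p);H=hsv(p);h,s,v=H[...,0],H[...,1],H[...,2]
ok=(p["range_z"]>0)&(h>6)&(h<18)&(s>150)&(C[...,2]>.1)&(C[...,2]<.16)&(C[...,1]>.2)&(C[...,1]<.42)
X=C[ok]-[.537,.318,.12]; ys=X[:,:2]@[-.3995,.9167]; xs=X[:,:2]@[.9167,.3995]; r=np.hypot(ys,X[:,2]); k=(abs(r-.022)<.005)&(abs(xs)<.07)
print(len(X),k.sum(),np.percentile(r,[10,50,90]).round(4)); a=np.arctan2(ys[k],X[k,2]); print("angle toward +y",np.percentile(a,[2,50,98]).round(3))
wt=(p["range_z"]>0)&((h<6)|(h>174))&(s>150)&(C[...,2]>.18)&(C[...,1]<.36)&(C[...,1]>.2)&(C[...,0]<.5)
print("wing",wt.sum(),rect(C[wt][:,:2]))
cv2.imwrite("pics/arb.png",p["img"])
E
python3 arb.py; python3 g.py .533 .327 .16 1.98
```

```text
418 418 [0.0209 0.0225 0.024 ]
angle toward +y [-0.09   0.082  0.243]
wing 337 (array([0.44380484, 0.27741351]), array([70., 62.]), np.float64(1.0231627886747416))
t 5.65 shift [ 0.0215 -0.0019  0.0153] roll -0.006 yaw 1.974 q [ 0.4   0.09  1.67  0.    1.38 -0.01] F [2.1 1.3 5.2]
```

Emit:
apply_moves:
  plan:
    - [0,0,0,-0.04,0]
    - [0,0.04,0,-0.05,0]
    - [0,0.08,0,-0.05,0]
    - [0,0.12,0,-0.05,0]
    - [0,0.12,0,-0.05,0]
    - [0,0.12,0,-0.05,0]

```text
t: 6.15
tool_pos: [0.4944, 0.4197, 0.3936]
tool_rot: [1.727, 2.623, 0.002]
contact_force: [0.2, -0.0, 0.2]
opening: -0.0001
grip_force: 0.0
```

```bash
sed 's/"side"/"top"/;s#pics/arb#pics/arbt#' arb.py > arbt.py
cat >> arbt.py <<'E'
m=((p["range_z"]>0)&(abs(C[...,2]-.14)<.006)&(h>100)&(h<125)&(s>120)&(C[...,1]>.15)&(C[...,0]<.75)&(C[...,0]>.38)&(C[...,1]<.42))
for q in(m&(C[...,0]<.53),m&(C[...,0]>.53)): print("tower",rect(C[q][:,:2]))
print(C[ok].mean(0))
cv2.imwrite("pics/arbt.png",cv2.resize(p["img"][150:320,60:240],None,fx=3,fy=3,interpolation=2))
E
python3 arbt.py;python3 g.py .537 .318 .16 1.98
```

```text
137 134 [0.0204 0.0227 0.0256]
angle toward +y [-0.195  0.058  0.253]
wing 5822 (array([0.37842462, 0.30573859]), array([262., 118.]), np.float64(0.3049087420230754))
tower (array([0.4297684 , 0.27140576]), array([71., 44.]), np.float64(-1.1435916322479107))
tower (array([0.64402344, 0.36497101]), array([70., 45.]), np.float64(-1.1641509695472134))
[0.52740483 0.31432203 0.14274173]
t 6.2 shift [-0.1089 -0.0011  0.0603] roll -0.005 yaw 1.975 q [ 0.59  0.11  1.57 -0.    1.46  0.18] F [-0.1 -0.1 -0.3]
```

View pics/arbt.png

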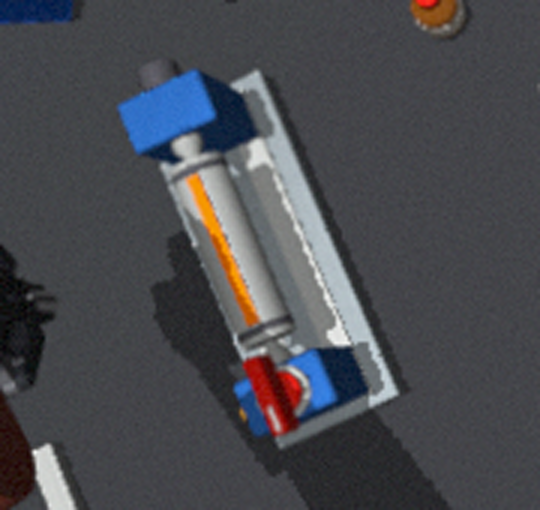

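The stripe is about 0.07 rad short, towards +y, in both views. I'll press again at the top and roll 1.5 mm more.

Emit:
apply_moves:
  plan:
    - [0,-0.04,0,0,0]
    - [0,-0.08,0,0,0]
    - [0,-0.109,0,0.02,0]
    - [0,-0.109,0,0.06,0]
    - [0,-0.109,0,0.074,0]
    - [0,-0.109,0,0.078,0]
    - [0,-0.109,0,0.0795,0]
    - [0,-0.109,0,0.0795,0]
    - [0,-0.1098,0,0.0795,0]
    - [0,-0.1105,0,0.0795,0]
    - [0,-0.1105,0,0.0795,0]
    - [0,-0.1105,0,0.0795,0]

```text
t: 7.2
tool_pos: [0.5386, 0.3165, 0.3153]
tool_rot: [-1.731, -2.62, 0.0]
contact_force: [-4.8, -1.7, 7.1]
opening: -0.0002
grip_force: 3.9
```

Emit:
apply_moves:
  plan:
    - [0,0,0,-0.01,0]
    - [0,0,0,-0.04,0]
    - [0.03,0,0,-0.075,0]
    - [0.06,0,0,-0.075,0]
    - [0.06,0,0,-0.075,0]

```text
t: 7.62
tool_pos: [0.5394, 0.3166, 0.3925]
tool_rot: [1.73, 2.618, 0.009]
contact_force: [-0.8, 0.3, -0.5]
opening: 0.0356
grip_force: 0.0
```

```bash
python3 arb.py; python3 g.py .4295 .272 .23 3.553; python3 g.py .4295 .272 .166 3.553
```

```text
393 393 [0.0209 0.0224 0.0241]
angle toward +y [-0.023  0.149  0.297]
wing 331 (array([0.45251874, 0.29686279]), array([119.,  35.]), np.float64(0.8210335890486622))
t 7.67 shift [ 0.002  -0.118  -0.0134] roll -1.58 yaw 1.973 q [ 0.41  0.06  1.63 -0.    1.45  0.01] F [-0.2 -0.3  0.1]
t 7.67 shift [ 0.002  -0.1181  0.0506] roll -1.58 yaw 1.973 q [ 0.41  0.06  1.63 -0.    1.45  0.01] F [-0.2 -0.3  0.1]
```

Emit:
apply_moves:
  plan:
    - [0,0,0,0.03,0]
    - [0,0,0,0.06,0]
    - [0,0,0,0.065,0]
    - [0,0,0,0.065,0]
    - [0,0,0,0.074,0]
    - [0,0,0,0.0775,0]
    - [0,0,0,0.078,0]
    - [0,0,0,0.078,0]

```text
t: 8.33
tool_pos: [0.5394, 0.3168, 0.3153]
tool_rot: [1.731, 2.62, 0.004]
contact_force: [-5.9, -3.7, 12.8]
opening: -0.0
grip_force: 6.5
```

```bash
python3 arb.py; python3 g.py .537 .318 .142 1.98
```

```text
338 335 [0.0209 0.0225 0.0244]
angle toward +y [-0.021  0.144  0.295]
wing 341 (array([0.39136362, 0.28571677]), array([130.,  49.]), np.float64(-0.17216897025782352))
t 8.38 shift [ 0.002  -0.0017  0.0003] roll -0.006 yaw 1.974 q [ 0.41  0.12  1.69 -0.    1.32  0.01] F [-6.4 -3.  13.3]
```

Emit:
apply_moves:
  plan:
    - [0,-0.001,0,0,0]
    - [0,-0.002,0,0,0]
    - [0,-0.003,0,0,0]
    - [0,-0.0032,0,0,0]
    - [0,-0.0032,0,0,0]
    - [0,-0.0032,0,0,0]

```text
t: 8.88
tool_pos: [0.5403, 0.3144, 0.3153]
tool_rot: [1.731, 2.621, 0.006]
contact_force: [-6.6, -1.1, 12.1]
opening: 0.0
grip_force: 6.2
```

```bash
python3 arb.py; python3 g.py .537 .318 .142 1.98
```

```text
346 341 [0.0206 0.0224 0.024 ]
angle toward +y [-0.158  0.046  0.206]
wing 350 (array([0.44051639, 0.30082562]), array([119.,  57.]), np.float64(1.3010347531266828))
t 8.93 shift [ 0.0046 -0.0017  0.0003] roll -0.006 yaw 1.974 q [0.41 0.12 1.69 0.   1.32 0.  ] F [-7.8  0.  11.8]
```

Emit:
apply_moves:
  plan:
    - [0,-0.0008,0,0,0]
    - [0,-0.0008,0,0,0]
    - [0,-0.0008,0,0,0]
    - [0,-0.0008,0,-0.004,0]
    - [0,-0.0008,0,-0.02,0]
    - [0,-0.0008,0,-0.05,0]
    - [0.06,-0.0008,0,-0.08,0]
    - [0.06,-0.0008,0,-0.08,0]
    - [0.06,-0.0008,0,-0.08,0]

```text
t: 9.68
tool_pos: [0.541, 0.3131, 0.3946]
tool_rot: [1.73, 2.618, 0.01]
contact_force: [-0.1, -0.1, -0.0]
opening: 0.0357
grip_force: 0.0
```

```bash
python3 arb.py; python3 g.py .4295 .272 .225 3.553; python3 g.py .4295 .272 .162 3.553
```

```text
414 414 [0.0207 0.0224 0.0238]
angle toward +y [-0.18   0.01   0.172]
wing 333 (array([0.40943805, 0.28347601]), array([81., 55.]), np.float64(0.5553135620717256))
t 9.73 shift [ 0.0059 -0.1181 -0.0063] roll -1.579 yaw 1.974 q [ 0.41  0.06  1.63 -0.    1.45  0.  ] F [-0.2  0.2  0.2]
t 9.73 shift [ 0.0059 -0.1183  0.0567] roll -1.579 yaw 1.974 q [ 0.41  0.06  1.63 -0.    1.45  0.  ] F [-0.2  0.2  0.2]
```

Emit:
apply_moves:
  plan:
    - [0.06,0.006,-0.04,-0.005,-0.4]
    - [0.06,0.006,-0.08,-0.005,-0.8]
    - [0.06,0.006,-0.118,-0.005,-1.2]
    - [0.06,0.006,-0.118,-0.005,-1.579]
    - [0.06,0.006,-0.118,-0.005,-1.579]
    - [0.06,0.006,-0.118,-0.005,-1.579]
    - [0.06,0.006,-0.118,-0.005,-1.579]
    - [0.06,0.006,-0.118,-0.005,-1.579]
    - [0.06,0.006,-0.118,-0.005,-1.579]
    - [0.06,0.006,-0.118,-0.005,-1.579]
    - [0.06,0.006,-0.118,-0.005,-1.579]
    - [0.06,0.006,-0.118,-0.005,-1.579]

```text
t: 10.73
tool_pos: [0.429, 0.2719, 0.3935]
tool_rot: [0.528, -3.094, 0.001]
contact_force: [-0.1, 0.1, 0.2]
opening: 0.0602
grip_force: 0.0
```

Emit:
apply_moves:
  plan:
    - [0.06,0,0,0.0,-0.08]
    - [0.06,0,0,0.02,-0.08]
    - [0.06,0,0,0.04,-0.08]
    - [0.06,0,0,0.055,-0.08]
    - [0.06,0,0,0.06,-0.08]

```text
t: 11.15
tool_pos: [0.4281, 0.2715, 0.3307]
tool_rot: [0.641, -3.068, 0.002]
contact_force: [-1.5, 0.2, -0.0]
opening: 0.0598
grip_force: 0.0
```

```bash
python3 g.py .4295 .272 .163 3.553
```

```text
t 11.15 shift [-0.0015 -0.0001 -0.0053] roll 0.001 yaw -2.729 q [ 0.42 -0.17  1.96 -0.    1.37 -1.56] F [-1.5  0.2 -0. ]
```

Emit:
apply_moves:
  newtons: 40
  plan:
    - [0.0,-0.001,0,-0.003,0]
    - [0,-0.001,0,-0.003,0]
    - [0,-0.001,0,-0.003,0]
    - [0,-0.001,0,-0.003,0]
    - [0,-0.001,0,-0.003,0]
    - [0,-0.001,0,-0.003,0]
    - [0,-0.001,0,-0.003,0]

```text
t: 11.73
tool_pos: [0.4306, 0.2728, 0.3398]
tool_rot: [-0.643, 3.073, 0.002]
contact_force: [-1.2, 1.6, 6.0]
opening: 0.0129
grip_force: 40.9
```

Emit:
apply_moves:
  plan:
    - [0,0,0,0,0.12]
    - [0,0,0,0,0.24]
    - [0,0,0,0,0.36]
    - [0,0,0,0,0.48]
    - [0,0,0,0,0.6]
    - [0,0,0,0,0.72]
    - [0,0,0,0,0.84]
    - [0,0,0,0,0.96]
    - [0,0,0,0,1.08]
    - [0,0,0,0,1.2]
    - [0,0,0,0,1.32]
    - [0,0,0,0,1.36]

```text
t: 12.73
tool_pos: [0.4304, 0.2719, 0.3398]
tool_rot: [1.44, 2.79, -0.004]
contact_force: [-4.6, -4.9, 9.2]
opening: 0.0134
grip_force: 41.4
```

Emit:
apply_moves:
  plan:
    - [0,0,0,0,0.02]
    - [0.02,0,0,0,0.02]
    - [0.05,0,0,0,0.02]
    - [0.06,0,0,0,0.02]
    - [0.06,0,0,-0.03,0.02]
    - [0.06,0,0,-0.065,0.02]
    - [0.06,0,0,-0.065,0.02]

```text
t: 13.32
tool_pos: [0.4314, 0.273, 0.4103]
tool_rot: [1.458, 2.775, 0.014]
contact_force: [1.5, 0.3, 1.0]
opening: 0.0599
grip_force: 0.0
```

```bash
python3 arb.py; python3 g.py .5 -.02 .23 0.4
python3 - <<'E'
import cv2
a=cv2.imread("pics/arb.png");cv2.imwrite("pics/arb2.png",cv2.resize(a[300:420,160:420],None,fx=3,fy=3,interpolation=2))
E
```

```text
373 373 [0.0208 0.0223 0.024 ]
angle toward +y [-0.167  0.007  0.165]
wing 317 (array([0.3921944, 0.2720578]), array([154.,  85.]), np.float64(0.43737377543237166))
t 13.37 shift [-0.2803 -0.1095  0.0042] roll 1.774 yaw 2.174 q [ 0.42 -0.23  1.87  0.    1.49 -0.18] F [ 0.4  0.9 -0.3]
```

View pics/arb2.png

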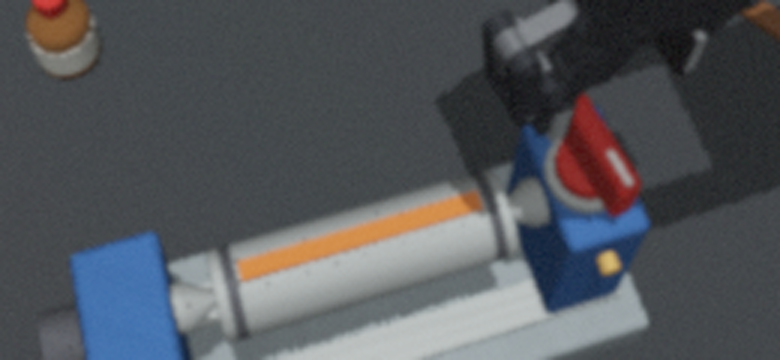

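The knob is locked, with its wing across the tower, and the stripe is up. Next is the drawer handle.

```bash
python3 g.py .527 -.325 .23 1.453
```

```text
t 13.37 shift [-0.5467 -0.2603  0.0034] roll 0.721 yaw 2.174 q [ 0.42 -0.23  1.87  0.    1.49 -0.18] F [ 0.4  0.9 -0.3]
```

Emit:
apply_moves:
  plan:
    - [0.035,-0.547,-0.26,0,0.721]
    - [0.035,-0.547,-0.26,0,0.721]
    - [0.035,-0.547,-0.26,0,0.721]
    - [0.035,-0.547,-0.26,0,0.721]
    - [0.035,-0.547,-0.26,0,0.721]
    - [0.035,-0.547,-0.26,0,0.721]
    - [0.035,-0.547,-0.26,0,0.721]
    - [0.035,-0.547,-0.26,0,0.721]
    - [0.035,-0.547,-0.26,0,0.721]
    - [0.035,-0.547,-0.26,0,0.721]
    - [0.035,-0.547,-0.26,0,0.721]
    - [0.035,-0.547,-0.26,0,0.721]

```text
t: 14.37
tool_pos: [0.5092, -0.2233, 0.4018]
tool_rot: [-2.348, -2.085, 0.0]
contact_force: [0.8, 1.3, -0.0]
opening: 0.0348
grip_force: 0.0
```

Emit:
apply_moves:
  plan:
    - [0.035,-0.15,-0.08,0,0]
    - [0.035,-0.15,-0.08,0,0]
    - [0.035,-0.15,-0.08,0,0]
    - [0.035,-0.15,-0.08,0,0]
    - [0.035,-0.15,-0.08,0,0]
    - [0.035,-0.15,-0.08,0,0]

```text
t: 14.87
tool_pos: [0.411, -0.3624, 0.4018]
tool_rot: [-2.351, -2.08, -0.0]
contact_force: [0.3, -0.0, 0.8]
opening: 0.0347
grip_force: 0.0
```

```bash
python3 - <<'E'
from h import *
p=eyes.get_image("side");C=cloud(p);H=hsv(p);h,s=H[...,0],H[...,1]
ok=p["range_z"]>0;x,y,z=C[...,0],C[...,1],C[...,2]
fr=ok&(h>100)&(h<125)&(s>120)&(z>.055)&(z<.08)&(y<-.1)&(x<.7); print("front",fr.sum(),rect(C[fr][:,:2]))
for d in eyes.tip_of("drawer_handle",p)[:1]+eyes.tip_of("drawer_in",p)[:1]:
    c,r=map(int,np.round(d["point"]));print(d,C[r,c])
o=telemetry.get_obs();print(o["tool_pos"])
E
python3 g.py .527 -.325 .13 1.453
```

```text
front 359 (array([ 0.5694895 , -0.33206021]), array([254.,  13.]), np.float64(1.4419813553966359))
{'point': [315.3, 137.3], 'confidence': 0.76} [ 0.52497455 -0.32676883  0.04390301]
{'point': [292.0, 137.4], 'confidence': 0.67} [ 0.58062238 -0.29320474  0.06683709]
[ 0.41289711 -0.35993228  0.40241361]
t 15.02 shift [0.0479 0.1093 0.0994] roll 0.001 yaw 1.454 q [-0.85 -0.13  1.79  0.    1.48 -0.74] F [ 0.4  0.1 -0.7]
```

Emit:
apply_moves:
  plan:
    - [0.035,0.02,0.04,0,0]
    - [0.035,0.048,0.08,0.02,0]
    - [0.035,0.048,0.108,0.05,0]
    - [0.035,0.048,0.108,0.09,0]
    - [0.035,0.048,0.108,0.13,0]
    - [0.035,0.048,0.108,0.16,0]
    - [0.035,0.048,0.108,0.185,0]
    - [0.035,0.048,0.108,0.2,0]
    - [0.035,0.048,0.108,0.204,0]
    - [0.035,0.048,0.108,0.204,0]

```text
t: 15.85
tool_pos: [0.5261, -0.3237, 0.198]
tool_rot: [-2.344, -2.089, -0.0]
contact_force: [1.0, -0.3, 0.9]
opening: 0.0349
grip_force: 0.0
```

Emit:
apply_moves:
  newtons: 40
  plan:
    - [0,0,0,0,0]
    - [0,0,0,0,0]
    - [0,0,0,0,0]
    - [0,0,0,0,0]
    - [0,0,0,0,0]

```text
t: 16.27
tool_pos: [0.5258, -0.3252, 0.2]
tool_rot: [-2.349, -2.086, -0.003]
contact_force: [2.4, 5.5, 4.0]
opening: 0.0094
grip_force: 39.1
```

Gripping the bar at 9.4 mm. Pulling out along tool -y.

Emit:
apply_moves:
  plan:
    - [0,0,-0.01,0,0]
    - [0,0,-0.025,0,0]
    - [0,0,-0.04,0,0]
    - [0,0,-0.055,0,0]
    - [0,0,-0.07,0,0]
    - [0,0,-0.085,0,0]
    - [0,0,-0.095,0,0]
    - [0,0,-0.105,0,0]
    - [0,0,-0.115,0,0]
    - [0,0,-0.12,0,0]
    - [0,0,-0.12,0,0]

```text
t: 17.18
tool_pos: [0.4057, -0.3102, 0.1999]
tool_rot: [-2.346, -2.082, -0.005]
contact_force: [0.8, 12.1, 9.0]
opening: 0.0092
grip_force: 39.1
```

Emit:
apply_moves:
  plan:
    - [0,0,-0.005,0,0]
    - [0,0,-0.01,0,0]
    - [0,0,-0.014,0,0]
    - [0,0,-0.018,0,0]
    - [0,0,-0.018,0,0]

```text
t: 17.6
tool_pos: [0.3902, -0.3081, 0.2]
tool_rot: [2.348, 2.08, 0.016]
contact_force: [16.7, 11.1, -2.4]
opening: 0.0095
grip_force: 39.5
```

Emit:
apply_moves:
  plan:
    - [0,0,0.002,0,0]
    - [0.03,0,0.002,0,0]
    - [0.035,0,0.002,0,0]
    - [0.035,0,0.002,0,0]
    - [0.035,0,0.002,-0.03,0]
    - [0.06,0,0.002,-0.07,0]
    - [0.06,0,0.002,-0.11,0]
    - [0.06,0,-0.002,-0.15,0]
    - [0.06,0,-0.002,-0.18,0]

```text
t: 18.35
tool_pos: [0.3858, -0.3097, 0.3831]
tool_rot: [2.346, 2.083, -0.001]
contact_force: [0.6, -0.5, 0.8]
opening: 0.0601
grip_force: 0.0
```

```bash
cat > look.py <<'E'
from h import *
for n in("top","side"):
    p=eyes.get_image(n);C=cloud(p);H=hsv(p);h,s,v=H[...,0],H[...,1],H[...,2];x,y,z=C[...,0],C[...,1],C[...,2]
    print(n); cv2.imwrite(f"pics/l_{n}.png",p["img"])
    for t in("vblock","plug","blocks","sine"):
        for g in gauge(p,C,t,.008)[:2]:print(*g)
    ok=p["range_z"]>0
    fr=ok&(h>100)&(h<125)&(s>120)&(z>.055)&(z<.08)&(y<-.1)&(x<.7); print("front",fr.sum(),rect(C[fr][:,:2]) if fr.sum()>9 else "")
E
python3 look.py; python3 g.py .669 .0515 .2 -1.31
```

```text
top
vblock 0.9 [0.6706 0.0514] [69. 33.] -1.311 0.035 [237. 172. 270. 192.]
vblock 0.57 [0.7416 0.1728] [39. 37.] -0.743 0.081 [195. 146. 214. 163.]
plug 0.69 [0.5157 0.0546] [68. 25.] 1.551 0.029 [240. 235. 268. 246.]
blocks 0.54 [ 0.6436 -0.0569] [71. 30.] -0.303 0.028 [288. 173. 306. 209.]
blocks 0.17 [0.5413 0.3349] [173.  74.] 0.403 0.144 [118. 199. 156. 266.]
sine 0.55 [ 0.4995 -0.0402] [70. 28.] 0.359 0.031 [283. 234. 303. 263.]
front 467 (array([ 0.43376746, -0.31300049]), array([248.,  15.]), np.float64(1.4418884110745922))
side
vblock 0.92 [0.6684 0.0515] [74. 32.] -1.316 0.033 [223. 245. 244. 284.]
vblock 0.17 [0.4283 0.2709] [61. 34.] -1.383 0.188 [343. 326. 372. 372.]
plug 0.58 [0.5135 0.0557] [69. 26.] -1.503 0.027 [300. 254. 315. 290.]
blocks 0.81 [ 0.6404 -0.0558] [69. 32.] -0.312 0.026 [238. 212. 270. 237.]
sine 0.85 [ 0.4971 -0.04  ] [71. 31.] 0.355 0.03 [301. 228. 336. 247.]
sine 0.18 [ 0.5091 -0.3228] [251. 250.] 1.441 0.065 [268. 102. 374. 185.]
front 171 (array([ 0.43184735, -0.31332977]), array([250.,  11.]), np.float64(1.443748495937958))
t 18.85 shift [0.3914 0.2385 0.0045] roll 2.763 yaw 1.453 q [-0.83 -0.25  1.94 -0.    1.45 -0.71] F [0.1 0.5 0.2]
```

Emit:
apply_moves:
  plan:
    - [0.06,0.391,0.238,0,-0.376]
    - [0.06,0.391,0.238,0,-0.376]
    - [0.06,0.391,0.238,0,-0.376]
    - [0.06,0.391,0.238,0,-0.376]
    - [0.06,0.391,0.238,0,-0.376]
    - [0.06,0.391,0.238,0,-0.376]
    - [0.06,0.391,0.238,0,-0.376]
    - [0.06,0.391,0.238,0,-0.376]
    - [0.06,0.391,0.238,0,-0.376]
    - [0.06,0.391,0.238,0,-0.376]
    - [0.06,0.391,0.238,0,-0.376]
    - [0.06,0.391,0.238,0,-0.376]

```text
t: 19.85
tool_pos: [0.6711, 0.0562, 0.3769]
tool_rot: [-1.909, -2.492, -0.002]
contact_force: [-0.9, -0.1, 0.0]
opening: 0.0602
grip_force: 0.0
```

```bash
python3 g.py .6695 .0515 .004 1.827;  python3 look.py | grep vblock
```

```text
t 19.85 shift [-0.0047 -0.0026  0.1999] roll 0.007 yaw 1.834 q [-0.03  0.18  1.52  0.    1.44 -0.29] F [-0.9 -0.1  0. ]
vblock 0.46 [ 0.7633 -0.0208] [187.  34.] -0.02 0.018 [273. 110. 288. 183.]
vblock 0.21 [0.5407 0.336 ] [172.  77.] 0.415 0.144 [116. 200. 159. 267.]
vblock 0.85 [0.6681 0.0522] [72. 32.] -1.315 0.033 [223. 244. 241. 282.]
```

Emit:
apply_moves:
  newtons: 60
  plan:
    - [0.06,-0.004,-0.003,0.04,0]
    - [0.06,-0.004,-0.003,0.08,0]
    - [0.06,-0.004,-0.003,0.12,0]
    - [0.06,-0.004,-0.003,0.16,0]
    - [0.06,-0.004,-0.003,0.185,0]
    - [0.06,-0.004,-0.003,0.198,0]
    - [0.06,-0.004,-0.003,0.2,0]
    - [0,-0.004,-0.003,0.2,0]
    - [0,-0.004,-0.003,0.2,0]
    - [0,-0.004,-0.003,0.2,0]
    - [0,-0.004,-0.003,0.2,0]
    - [0,-0.004,-0.003,0.2,0]

```text
t: 21.35
tool_pos: [0.6684, 0.0462, 0.1828]
tool_rot: [1.914, 2.485, 0.005]
contact_force: [1.1, -0.4, 7.2]
opening: 0.0309
grip_force: 61.9
```

Emit:
apply_moves:
  plan:
    - [0,0,0,-0.02,0]
    - [0,0,0,-0.06,0]
    - [0,0,0,-0.1,0]
    - [0,0,0,-0.14,0]
    - [0,0,0,-0.14,0]

```text
t: 21.77
tool_pos: [0.6691, 0.0464, 0.3304]
tool_rot: [1.909, 2.478, 0.015]
contact_force: [2.8, -0.4, -2.1]
opening: 0.0309
grip_force: 61.2
```

```bash
python3 g.py .571 -.2754 .145 1.443
```

```text
t 21.77 shift [-0.286  -0.1772  0.011 ] roll 0.386 yaw 1.829 q [-0.04  0.21  1.57 -0.    1.35 -0.3 ] F [ 2.8 -0.4 -2.1]
```

Emit:
apply_moves:
  plan:
    - [0,-0.036,-0.022,0,0.06]
    - [0,-0.072,-0.044,0,0.12]
    - [0,-0.107,-0.066,0,0.2]
    - [0,-0.143,-0.088,0,0.3]
    - [0,-0.179,-0.11,0,0.386]
    - [0,-0.214,-0.132,0,0.386]
    - [0,-0.25,-0.155,0,0.386]
    - [0,-0.286,-0.177,0,0.386]
    - [0,-0.286,-0.177,0,0.386]
    - [0,-0.286,-0.177,0.02,0.386]
    - [0,-0.286,-0.177,0.05,0.386]
    - [0,-0.286,-0.177,0.06,0.386]

```text
t: 22.77
tool_pos: [0.5666, -0.2746, 0.2538]
tool_rot: [-2.354, -2.068, 0.004]
contact_force: [-1.5, 1.2, -7.3]
opening: 0.0311
grip_force: 61.2
```

```bash
python3 g.py .571 -.2754 .034 1.443;python3 - <<'E'
from h import *
p=eyes.get_image("side");C=cloud(p);print(telemetry.get_obs()["opening"],*gauge(p,C,"vblock",.02))
cv2.imwrite("pics/v1.png",cv2.resize(p["img"][60:220,200:420],None,fx=3,fy=3))
E
```

```text
t 22.77 shift [-0.0004  0.0048  0.0468] roll -0.001 yaw 1.442 q [-0.57  0.2   1.72 -0.    1.23 -0.44] F [-1.5  1.2 -7.3]
0.031060081034792148 ('vblock', 0.78, array([ 0.5628, -0.311 ]), array([160.,  34.]), np.float64(1.503), np.float64(0.104), array([290., 125., 303., 155.]))
```

View pics/v1.png

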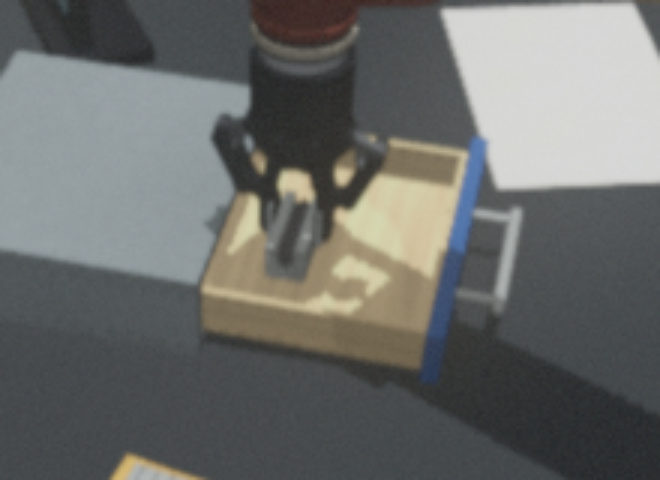

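Emit:
apply_moves:
  plan:
    - [0,0,-0.004,0.015,0]
    - [0,0,-0.004,0.03,0]
    - [0,0,-0.004,0.04,0]
    - [0,0,-0.004,0.044,0]
    - [0,0,-0.004,0.047,0]
    - [0,0,-0.004,0.047,0]

```text
t: 23.37
tool_pos: [0.5647, -0.2747, 0.2117]
tool_rot: [-2.358, -2.075, 0.0]
contact_force: [-0.3, -0.2, -4.0]
opening: 0.0308
grip_force: 61.4
```

Emit:
apply_moves:
  plan:
    - [0,0,0,0.003,0]
    - [0,0,0,0.006,0]
    - [0,0,0,0.006,0]
    - [0,0,0,0.006,0]

```text
t: 23.7
tool_pos: [0.5647, -0.2749, 0.2063]
tool_rot: [2.359, 2.075, 0.0]
contact_force: [-0.1, 0.5, -5.6]
opening: 0.0309
grip_force: 61.4
```

Emit:
apply_moves:
  plan:
    - [0,0,0,0.0025,0]
    - [0,0,0,0.0025,0]
    - [0.02,0,0,0.0025,0]
    - [0.045,0,0,0.002,0]
    - [0.05,0,0,0,0]
    - [0.05,0,0,0,0]
    - [0.05,0,0,-0.03,0]
    - [0.05,0,0,-0.07,0]
    - [0.05,0,0,-0.11,0]
    - [0.05,0,0,-0.14,0]
    - [0.05,0,0,-0.14,0]
    - [0.05,0,0,-0.14,0]

```text
t: 24.7
tool_pos: [0.5653, -0.2753, 0.3502]
tool_rot: [2.354, 2.07, 0.003]
contact_force: [0.8, -0.2, -1.2]
opening: 0.0502
grip_force: 0.0
```

```bash
python3 g.py .5148 .055 .18 1.58;python3 look.py
```

```text
t 24.7 shift [ 0.3211 -0.0923 -0.0043] roll -0.137 yaw 1.443 q [-0.57  0.1   1.66 -0.    1.38 -0.44] F [ 0.8 -0.2 -1.2]
top
vblock 0.72 [ 0.5683 -0.2588] [47. 32.] 1.434 0.057 [365. 210. 393. 223.]
plug 0.84 [0.5157 0.0547] [68. 25.] 1.557 0.029 [240. 234. 269. 246.]
plug 0.31 [ 0.531  -0.3063] [300. 204.] 1.442 0.067 [354. 188. 462. 279.]
blocks 0.9 [ 0.6429 -0.0564] [68. 27.] -0.27 0.028 [289. 176. 306. 205.]
blocks 0.47 [0.5414 0.3352] [174.  78.] 0.445 0.144 [116. 199. 154. 265.]
sine 0.74 [ 0.4992 -0.0404] [67. 27.] 0.435 0.031 [283. 235. 302. 261.]
front 124 (array([ 0.4321788 , -0.31624585]), array([255.,  14.]), np.float64(1.4253553738693254))
side
vblock 0.63 [ 0.5664 -0.2855] [104.  42.] 1.435 0.055 [290. 137. 307. 162.]
vblock 0.49 [0.5402 0.3214] [309. 109.] 0.408 0.168 [170. 328. 376. 420.]
plug 0.72 [0.7414 0.1807] [41. 35.] 0.389 0.08 [168. 293. 191. 326.]
plug 0.61 [0.5135 0.0554] [71. 26.] -1.501 0.027 [298. 254. 316. 290.]
blocks 0.93 [ 0.6408 -0.0564] [70. 32.] -0.289 0.026 [236. 212. 271. 238.]
sine 0.75 [ 0.4979 -0.0406] [71. 34.] 0.396 0.03 [302. 227. 337. 244.]
front 123 (array([ 0.43212024, -0.31249286]), array([244.,  10.]), np.float64(1.4485290032527045))
```

Emit:
apply_moves:
  plan:
    - [0.055,0.321,-0.092,0,-0.137]
    - [0.055,0.321,-0.092,0,-0.137]
    - [0.055,0.321,-0.092,0,-0.137]
    - [0.055,0.321,-0.092,0,-0.137]
    - [0.055,0.321,-0.092,0,-0.137]
    - [0.055,0.321,-0.092,0,-0.137]
    - [0.055,0.321,-0.092,0,-0.137]
    - [0.055,0.321,-0.092,0,-0.137]
    - [0.055,0.321,-0.092,0,-0.137]
    - [0.055,0.321,-0.092,0,-0.137]
    - [0.055,0.321,-0.092,0,-0.137]
    - [0.055,0.321,-0.092,0,-0.137]

```text
t: 26.2
tool_pos: [0.5147, 0.0542, 0.3462]
tool_rot: [2.213, 2.23, -0.0]
contact_force: [0.8, -0.2, 0.4]
opening: 0.0546
grip_force: 0.0
```

```bash
python3 g.py .5148 .055 .006 1.58;python3 look.py|grep plug
```

```text
t 26.2 shift [8.000e-04 1.000e-04 1.672e-01] roll -0.002 yaw 1.578 q [-0.04 -0.16  1.92 -0.    1.39 -0.05] F [ 0.8 -0.2  0.4]
plug 0.66 [0.5134 0.0555] [70. 26.] -1.507 0.027 [299. 252. 316. 288.]
plug 0.18 [0.527  0.3089] [180.  66.] 0.502 0.143 [230. 356. 333. 417.]
```

Emit:
apply_moves:
  newtons: 60
  plan:
    - [0.055,0.001,0,0.04,0]
    - [0.055,0.001,0,0.08,0]
    - [0.055,0.001,0,0.12,0]
    - [0.055,0.001,0,0.15,0]
    - [0.055,0.001,0,0.163,0]
    - [0.055,0.001,0,0.165,0]
    - [0.055,0.001,0,0.165,0]
    - [0,0.001,0,0.165,0]
    - [0,0.001,0,0.165,0]
    - [0,0.001,0,0.165,0]
    - [0,0.001,0,0.165,0]
    - [0,0.001,0,0.165,0]

```text
t: 27.7
tool_pos: [0.5156, 0.0562, 0.1836]
tool_rot: [2.209, 2.229, 0.005]
contact_force: [0.3, 0.8, 6.3]
opening: 0.0244
grip_force: 61.8
```

Emit:
apply_moves:
  plan:
    - [0,0,0,-0.02,0]
    - [0,0,0,-0.06,0]
    - [0,0,0,-0.1,0]
    - [0,0,0,-0.13,0]
    - [0,0,0,-0.13,0]
    - [0,0,0,-0.13,0]

```text
t: 28.2
tool_pos: [0.5149, 0.0562, 0.3139]
tool_rot: [2.209, 2.229, 0.006]
contact_force: [-0.3, 0.2, -2.7]
opening: 0.0246
grip_force: 60.8
```

```bash
python3 g.py .55 -.3846 .142 1.443
```

```text
t 28.2 shift [-0.4411  0.0311 -0.0009] roll 0.137 yaw 1.58 q [-0.03 -0.13  1.95  0.    1.32 -0.04] F [-0.3  0.2 -2.7]
```

Emit:
apply_moves:
  plan:
    - [0,-0.04,0.003,0,0.01]
    - [0,-0.08,0.006,0,0.03]
    - [0,-0.12,0.009,0,0.05]
    - [0,-0.16,0.012,0,0.07]
    - [0,-0.2,0.015,0,0.09]
    - [0,-0.24,0.018,0,0.11]
    - [0,-0.28,0.021,0,0.137]
    - [0,-0.32,0.024,0,0.137]
    - [0,-0.36,0.027,0,0.137]
    - [0,-0.4,0.029,0,0.137]
    - [0,-0.441,0.03,0,0.137]
    - [0,-0.441,0.03,0,0.137]

```text
t: 29.2
tool_pos: [0.5467, -0.3903, 0.3078]
tool_rot: [-2.364, -2.067, 0.005]
contact_force: [-0.5, 0.1, -2.0]
opening: 0.0248
grip_force: 60.8
```

Emit:
apply_moves:
  plan:
    - [0,0,0,0.03,0]
    - [0,0,0,0.06,0]
    - [0,0,0,0.085,0]
    - [0,0,0,0.095,0]
    - [0,0,0,0.1,0]
    - [0,0,0,0.1,0]
    - [0,0,0,0.1,0]

```text
t: 29.78
tool_pos: [0.5487, -0.3845, 0.212]
tool_rot: [2.358, 2.074, 0.0]
contact_force: [0.1, -0.1, -0.7]
opening: 0.0247
grip_force: 60.8
```

```bash
python3 g.py .5486 -.3835 .033 1.443
```

```text
t 29.78 shift [ 0.001  -0.0003  0.006 ] roll 0.0 yaw 1.443 q [-0.72  0.33  1.63 -0.    1.18 -0.59] F [ 0.1 -0.1 -0.7]
```

Emit:
apply_moves:
  plan:
    - [0,0,0,0.004,0]
    - [0,0,0,0.007,0]
    - [0,0,0,0.007,0]
    - [0.02,0,0,0.007,0]
    - [0.045,0,0,0.005,0]
    - [0.045,0,0,0.003,0]
    - [0.045,0,0,-0.03,0]
    - [0.045,0,0,-0.07,0]
    - [0.045,0,0,-0.11,0]
    - [0.045,0,0,-0.13,0]
    - [0.045,0,0,-0.13,0]
    - [0.045,0,0,-0.13,0]

```text
t: 30.78
tool_pos: [0.5487, -0.3847, 0.3442]
tool_rot: [2.355, 2.072, 0.001]
contact_force: [-0.6, 0.8, -0.8]
opening: 0.0452
grip_force: 0.0
```

```bash
python3 g.py .6418 -.0563 .17 2.84;python3 look.py|egrep -v "0.0 "
```

```text
t 30.78 shift [0.3376 0.0504 0.0005] roll -1.397 yaw 1.443 q [-0.72  0.2   1.56 -0.    1.38 -0.59] F [-0.6  0.8 -0.8]
top
vblock 0.84 [ 0.5693 -0.2738] [77. 39.] 1.416 0.057 [369. 209. 403. 226.]
vblock 0.42 [ 0.7694 -0.0195] [185.  53.] 0.117 0.017 [264. 107. 290. 183.]
plug 0.74 [ 0.5487 -0.3871] [70. 29.] 1.523 0.051 [417. 215. 448. 227.]
plug 0.54 [ 0.5089 -0.3186] [249. 232.] -0.174 0.067 [353. 190. 457. 293.]
blocks 0.69 [ 0.6932 -0.0342] [70. 30.] -0.2 0.028 [280. 159. 296. 189.]
sine 0.86 [ 0.5002 -0.04  ] [68. 28.] 0.355 0.031 [283. 235. 303. 263.]
sine 0.41 [ 0.7687 -0.0184] [185.  55.] 0.095 0.017 [262. 105. 290. 182.]
front 434 (array([ 0.43792752, -0.28043463]), array([181.,  14.]), np.float64(1.432190643123123))
side
vblock 0.71 [ 0.5611 -0.2831] [97. 30.] 1.432 0.055 [290. 138. 304. 164.]
plug 0.45 [ 0.5465 -0.3824] [67. 25.] 1.434 0.047 [299. 112. 317. 134.]
blocks 0.96 [ 0.6909 -0.0337] [71. 32.] -0.189 0.026 [212. 215. 247. 243.]
sine 0.84 [ 0.4976 -0.0393] [69. 29.] 0.366 0.03 [302. 227. 336. 247.]
front 150 (array([ 0.43168665, -0.31302316]), array([249.,  12.]), np.float64(1.4417292871994598))
```

The brass block was knocked to about (0.692, -0.034), close to the caliper. Looking closely.

Run:
```python
import cv2,numpy as np
a=cv2.imread("pics/l_top.png")[95:200,240:340];b=cv2.imread("pics/l_side.png")[200:280,140:270]
cv2.imwrite("pics/c1.png",np.hstack([cv2.resize(a,(400,420),interpolation=2),cv2.resize(b,(400,420),interpolation=2)]))
```

```text
(no output)
```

View pics/c1.png

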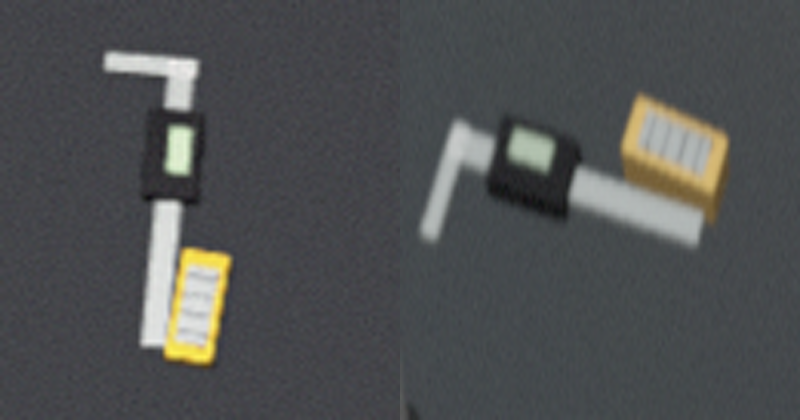

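```bash
python3 - <<'E'
from h import *
for n in("top","side"):
    p=eyes.get_image(n);C=cloud(p);H=hsv(p);x,y,z=C[...,0],C[...,1],C[...,2]
    yel=(p["range_z"]>0)&(H[...,0]>12)&(H[...,0]<32)&(H[...,1]>120)&(abs(x-.69)<.06)&(abs(y+.035)<.05)
    print(n,"blk",rect(C[yel&(z>.018)][:,:2]),np.percentile(z[yel],[50,95]))
    b=(p["range_z"]>0)&(H[...,1]<60)&(H[...,2]>140)&(x>.66)&(x<.73)&(y>-.03)&(y<.02)&(z<.016)
    print("beam",b.sum(),np.percentile(z[b],[10,50,90]).round(4),rect(C[b][:,:2]))
    g=(p["range_z"]>0)&(abs(x-.62)<.02)&(abs(y+.1)<.02); print("floor",np.median(z[g]))
E
python3 g.py .692 -.034 .17 2.945
```

```text
top blk (array([ 0.69319604, -0.03433551]), array([71., 29.]), np.float64(-0.20186374904442594)) [0.02314486 0.02733866]
beam 154 [0.0018 0.0058 0.0089] (array([ 0.70047772, -0.01061949]), array([60., 18.]), np.float64(-0.14530433276164967))
floor 0.0005092109261015665
side blk (array([ 0.68775793, -0.01974781]), array([68., 23.]), np.float64(0.1286147932304491)) [0.01470624 0.02190512]
beam 185 [0.0036 0.0053 0.0072] (array([ 0.69975946, -0.01116176]), array([63., 20.]), np.float64(-0.14449979179633665))
floor -0.000517045006948269
t 31.38 shift [ 0.366   0.0977 -0.002 ] roll -1.502 yaw 1.443 q [-0.72  0.2   1.56  0.    1.38 -0.59] F [0.3 0.2 0.8]
```

Emit:
apply_moves:
  plan:
    - [0.055,0.366,0.098,0,-1.502]
    - [0.055,0.366,0.098,0,-1.502]
    - [0.055,0.366,0.098,0,-1.502]
    - [0.055,0.366,0.098,0,-1.502]
    - [0.055,0.366,0.098,0,-1.502]
    - [0.055,0.366,0.098,0,-1.502]
    - [0.055,0.366,0.098,0,-1.502]
    - [0.055,0.366,0.098,0,-1.502]
    - [0.055,0.366,0.098,0,-1.502]
    - [0.055,0.366,0.098,0,-1.502]
    - [0.055,0.366,0.098,0,-1.502]
    - [0.055,0.366,0.098,0,-1.502]

```text
t: 32.38
tool_pos: [0.6926, -0.0325, 0.3412]
tool_rot: [0.299, 3.127, -0.0]
contact_force: [-0.3, 0.3, -0.2]
opening: 0.0553
grip_force: 0.0
```

Emit:
apply_moves:
  plan:
    - [0.055,0,0,0,-0.06]
    - [0.055,0,0,0,-0.06]
    - [0.055,0,0,0,-0.06]

```text
t: 32.63
tool_pos: [0.6923, -0.0339, 0.3412]
tool_rot: [0.22, 3.134, -0.0]
contact_force: [-0.0, -0.1, -0.9]
opening: 0.0546
grip_force: 0.0
```

```bash
python3 g.py .692 -.034 .01 2.945;python3 look.py|grep blocks
```

```text
t 32.63 shift [ 3.000e-04 -1.000e-04  1.582e-01] roll 0.056 yaw 3.001 q [-0.16  0.25  1.5  -0.    1.39 -1.59] F [-0.  -0.1 -0.9]
blocks 0.51 [ 0.6572 -0.0289] [129.  30.] -0.161 0.308 [282. 162. 296. 180.]
blocks 0.77 [ 0.6909 -0.0333] [70. 33.] -0.19 0.026 [213. 218. 245. 245.]
blocks 0.63 [ 0.5086 -0.3255] [257. 250.] 1.437 0.066 [264. 100. 376. 185.]
```

Emit:
apply_moves:
  newtons: 60
  plan:
    - [0.05,0,0,0.04,0.056]
    - [0.05,0,0,0.08,0.056]
    - [0.05,0,0,0.12,0.056]
    - [0.05,0,0,0.145,0.056]
    - [0.05,0,0,0.155,0.056]
    - [0.05,0,0,0.158,0.056]
    - [0.05,0,0,0.158,0.056]
    - [0,0,0,0.158,0.056]
    - [0,0,0,0.158,0.056]
    - [0,0,0,0.158,0.056]
    - [0,0,0,0.158,0.056]
    - [0,0,0,0.158,0.056]

```text
t: 34.13
tool_pos: [0.6937, -0.0341, 0.1868]
tool_rot: [0.305, 3.121, -0.0]
contact_force: [-0.3, -0.0, 6.2]
opening: 0.0281
grip_force: 61.3
```

Emit:
apply_moves:
  plan:
    - [0,0,0,-0.02,0]
    - [0,0,0,-0.06,0]
    - [0,0,0,-0.1,0]
    - [0,0,0,-0.13,0]
    - [0,0,0,-0.13,0]
    - [0,0,0,-0.13,0]

```text
t: 34.63
tool_pos: [0.6929, -0.034, 0.3167]
tool_rot: [0.305, 3.121, -0.001]
contact_force: [-0.6, 0.3, -3.4]
opening: 0.0281
grip_force: 60.3
```

```bash
python3 g.py .493 -.2655 .142 1.443; python3 look.py | grep blocks
```

```text
t 34.63 shift [ 0.1513 -0.2658  0.0007] roll 1.504 yaw 2.947 q [-0.16  0.27  1.52 -0.    1.35 -1.53] F [-0.6  0.3 -3.4]
blocks 0.46 [ 0.6409 -0.0242] [89. 30.] -0.18 0.156 [278. 166. 295. 179.]
blocks 0.7 [ 0.6836 -0.025 ] [74. 45.] 0.382 0.148 [208. 182. 245. 207.]
```

Emit:
apply_moves:
  plan:
    - [0,0.019,-0.033,0,0.12]
    - [0,0.038,-0.066,0,0.24]
    - [0,0.057,-0.1,0,0.36]
    - [0,0.076,-0.133,0,0.48]
    - [0,0.094,-0.166,0,0.6]
    - [0,0.113,-0.2,0,0.72]
    - [0,0.132,-0.233,0,0.84]
    - [0,0.151,-0.266,0,0.96]
    - [0,0.151,-0.266,0,1.08]
    - [0,0.151,-0.266,0,1.2]
    - [0,0.151,-0.266,0,1.32]
    - [0,0.151,-0.266,0,1.44]

```text
t: 36.13
tool_pos: [0.4923, -0.2661, 0.3134]
tool_rot: [2.298, 2.141, 0.0]
contact_force: [0.1, -0.3, -3.6]
opening: 0.0282
grip_force: 60.6
```

Emit:
apply_moves:
  plan:
    - [0,0,0,0.03,0.064]
    - [0,0,0,0.06,0.064]
    - [0,0,0,0.085,0.064]
    - [0,0,0,0.095,0.064]
    - [0,0,0,0.1,0.064]
    - [0,0,0,0.1,0.064]
    - [0,0,0,0.1,0.064]

```text
t: 36.72
tool_pos: [0.4933, -0.2662, 0.2147]
tool_rot: [2.357, 2.073, 0.001]
contact_force: [0.3, 0.2, -3.1]
opening: 0.0284
grip_force: 60.7
```

```bash
python3 g.py .493 -.2655 .036 1.443
```

```text
t 36.72 shift [ 0.0006 -0.0004  0.0057] roll -0.0 yaw 1.443 q [-0.63  0.1   1.9  -0.    1.14 -0.5 ] F [ 0.3  0.2 -3.1]
```

Emit:
apply_moves:
  plan:
    - [0,0,0,0.004,0]
    - [0,0,0,0.0065,0]
    - [0,0,0,0.0065,0]
    - [0.02,0,0,0.0065,0]
    - [0.045,0,0,0.005,0]
    - [0.045,0,0,0.003,0]
    - [0.045,0,0,-0.03,0]
    - [0.045,0,0,-0.07,0]
    - [0.045,0,0,-0.11,0]
    - [0.045,0,0,-0.13,0]
    - [0.045,0,0,-0.13,0]
    - [0.045,0,0,-0.13,0]

```text
t: 37.72
tool_pos: [0.4929, -0.2659, 0.3453]
tool_rot: [2.356, 2.072, 0.001]
contact_force: [0.6, -0.2, -0.6]
opening: 0.0448
grip_force: 0.0
```

```bash
python3 g.py .4985 -.040 .17 .358;python3 look.py|egrep -v "0.0 "
```

```text
t 37.72 shift [ 0.2248 -0.0233  0.0018] roll 1.085 yaw 1.443 q [-0.63 -0.06  1.82 -0.    1.37 -0.5 ] F [ 0.6 -0.2 -0.6]
top
vblock 0.82 [ 0.5689 -0.2744] [78. 38.] 1.455 0.057 [368. 210. 403. 226.]
vblock 0.7 [0.5311 0.3312] [151.  75.] 0.43 0.144 [117. 203. 158. 270.]
blocks 0.86 [ 0.498  -0.2402] [91. 33.] 1.455 0.05 [370. 240. 393. 259.]
sine 0.75 [ 0.4995 -0.0403] [69. 28.] 0.355 0.031 [285. 233. 301. 267.]
sine 0.68 [0.5429 0.3328] [172.  73.] 0.351 0.144 [116. 203. 157. 266.]
front 307 (array([ 0.43559372, -0.29705948]), array([215.,  15.]), np.float64(1.4359484965792797))
side
vblock 0.73 [ 0.5666 -0.2842] [102.  40.] 1.46 0.055 [286. 137. 305. 163.]
plug 0.69 [ 0.5492 -0.3853] [73. 31.] 1.478 0.048 [301. 112. 316. 133.]
plug 0.63 [0.5356 0.3202] [150.  43.] 0.41 0.143 [229. 357. 333. 416.]
blocks 0.7 [ 0.4907 -0.2764] [98. 30.] 1.444 0.048 [318. 144. 333. 169.]
sine 0.86 [ 0.4968 -0.04  ] [71. 30.] 0.341 0.03 [301. 228. 337. 247.]
front 221 (array([ 0.43183005, -0.3120675 ]), array([248.,  12.]), np.float64(1.4421015971198532))
```

Emit:
apply_moves:
  plan:
    - [0.055,0.225,-0.023,0,1.085]
    - [0.055,0.225,-0.023,0,1.085]
    - [0.055,0.225,-0.023,0,1.085]
    - [0.055,0.225,-0.023,0,1.085]
    - [0.055,0.225,-0.023,0,1.085]
    - [0.055,0.225,-0.023,0,1.085]
    - [0.055,0.225,-0.023,0,1.085]
    - [0.055,0.225,-0.023,0,1.085]
    - [0.055,0.225,-0.023,0,1.085]
    - [0.055,0.225,-0.023,0,1.085]
    - [0.055,0.225,-0.023,0,1.085]
    - [0.055,0.225,-0.023,0,1.085]

```text
t: 39.22
tool_pos: [0.4985, -0.0397, 0.3432]
tool_rot: [-3.091, -0.563, 0.0]
contact_force: [-0.3, 0.8, 0.0]
opening: 0.055
grip_force: 0.0
```

```bash
python3 g.py .4983 -.040 .008 .353;python3 look.py|grep sine
```

```text
t 39.22 shift [-0.0003  0.0002  0.1622] roll 0.007 yaw 0.36 q [-0.23 -0.21  1.96  0.    1.39  0.98] F [-0.3  0.8  0. ]
sine 0.89 [ 0.4972 -0.0395] [71. 31.] 0.348 0.03 [302. 227. 336. 244.]
```

Emit:
apply_moves:
  newtons: 60
  plan:
    - [0.055,0,0,0.04,0]
    - [0.055,0,0,0.08,0]
    - [0.055,0,0,0.12,0]
    - [0.055,0,0,0.15,0]
    - [0.055,0,0,0.16,0]
    - [0.055,0,0,0.162,0]
    - [0.055,0,0,0.162,0]
    - [0,0,0,0.162,0]
    - [0,0,0,0.162,0]
    - [0,0,0,0.162,0]
    - [0,0,0,0.162,0]
    - [0,0,0,0.162,0]

```text
t: 40.72
tool_pos: [0.5001, -0.0399, 0.1841]
tool_rot: [3.09, 0.559, 0.008]
contact_force: [-0.8, -0.8, 6.7]
opening: 0.0264
grip_force: 60.9
```

Emit:
apply_moves:
  plan:
    - [0,0,0,-0.02,0]
    - [0,0,0,-0.06,0]
    - [0,0,0,-0.1,0]
    - [0,0,0,-0.13,0]
    - [0,0,0,-0.13,0]
    - [0,0,0,-0.13,0]

```text
t: 41.22
tool_pos: [0.499, -0.0397, 0.3139]
tool_rot: [3.089, 0.559, 0.008]
contact_force: [0.6, 0.3, -4.9]
opening: 0.0264
grip_force: 60.2
```

```bash
python3 g.py .4785 -.3755 .142 1.443
```

```text
t 41.22 shift [-0.1369  0.3073 -0.0008] roll -1.085 yaw 0.358 q [-0.23 -0.18  1.99 -0.    1.33  0.98] F [ 0.6  0.3 -4.9]
```

Emit:
apply_moves:
  plan:
    - [0,-0.016,0.035,0,-0.12]
    - [0,-0.032,0.07,0,-0.24]
    - [0,-0.048,0.105,0,-0.36]
    - [0,-0.063,0.14,0,-0.48]
    - [0,-0.079,0.175,0,-0.6]
    - [0,-0.095,0.21,0,-0.72]
    - [0,-0.11,0.245,0,-0.84]
    - [0,-0.126,0.28,0,-0.96]
    - [0,-0.137,0.307,0,-1.085]
    - [0,-0.137,0.307,0,-1.085]
    - [0,-0.137,0.307,0,-1.085]
    - [0,-0.137,0.307,0.02,-1.085]

```text
t: 42.22
tool_pos: [0.4783, -0.3756, 0.293]
tool_rot: [2.358, 2.07, 0.001]
contact_force: [1.2, 0.1, -2.5]
opening: 0.0267
grip_force: 60.6
```

Emit:
apply_moves:
  plan:
    - [0,0,0,0.03,0]
    - [0,0,0,0.06,0]
    - [0,0,0,0.075,0]
    - [0,0,0,0.081,0]
    - [0,0,0,0.081,0]
    - [0,0,0,0.081,0]

```text
t: 42.72
tool_pos: [0.4777, -0.3739, 0.2094]
tool_rot: [-2.357, -2.074, 0.0]
contact_force: [0.3, 0.0, -2.9]
opening: 0.0267
grip_force: 60.5
```

```bash
python3 g.py .4785 -.3755 .033 1.443
```

```text
t 42.72 shift [-0.0015  0.001   0.0034] roll 0.0 yaw 1.443 q [-0.79  0.21  1.79 -0.    1.14 -0.66] F [ 0.3  0.  -2.9]
```

Emit:
apply_moves:
  plan:
    - [0,0,0,0.002,0]
    - [0,0,0,0.0045,0]
    - [0,0,0,0.0045,0]
    - [0.02,0,0,0.0045,0]
    - [0.045,0,0,0.003,0]
    - [0.045,0,0,0.001,0]
    - [0.045,0,0,-0.03,0]
    - [0.045,0,0,-0.07,0]
    - [0.045,0,0,-0.11,0]
    - [0.045,-0.04,-0.04,-0.11,0]
    - [0.03,-0.08,-0.08,-0.11,0]
    - [0.03,-0.1,-0.12,-0.11,0]

```text
t: 43.72
tool_pos: [0.3742, -0.4461, 0.3232]
tool_rot: [2.353, 2.073, -0.002]
contact_force: [-0.3, 0.4, 0.3]
opening: 0.0301
grip_force: 0.0
```

```bash
python3 look.py|egrep -v "0.0 "; python3 g.py .39 -.308 .1 1.443;python3 - <<'E'
import cv2,numpy as np
b=cv2.imread("pics/l_top.png")[180:300,340:490]
cv2.imwrite("pics/d1.png",cv2.resize(b,None,fx=4,fy=4,interpolation=2))
E
```

```text
top
vblock 0.64 [ 0.568 -0.274] [77. 37.] 1.435 0.057 [370. 211. 401. 228.]
plug 0.61 [0.5408 0.3357] [176.  76.] 0.416 0.144 [117. 200. 155. 265.]
plug 0.5 [ 0.5482 -0.3854] [68. 26.] 1.445 0.052 [414. 217. 448. 230.]
blocks 0.83 [ 0.4944 -0.2641] [70. 30.] 1.47 0.05 [370. 240. 400. 258.]
sine 0.59 [ 0.4741 -0.3773] [71. 28.] 1.433 0.053 [417. 248. 447. 262.]
front 610 (array([ 0.43323026, -0.31665445]), array([254.,  16.]), np.float64(1.4428412901126224))
side
vblock 0.66 [ 0.5637 -0.2845] [102.  39.] -1.564 0.055 [289. 136. 308. 161.]
plug 0.64 [ 0.5454 -0.3838] [71. 26.] 1.352 0.048 [300. 112. 317. 133.]
plug 0.21 [ 0.491  -0.2651] [68. 29.] 1.464 0.048 [320. 144. 337. 169.]
blocks 0.62 [ 0.4932 -0.2567] [86. 30.] 1.422 0.048 [318. 144. 335. 168.]
sine 0.61 [ 0.4732 -0.3847] [97. 32.] 1.479 0.05 [329. 117. 344. 142.]
front 278 (array([ 0.4323045 , -0.30780258]), array([240.,  11.]), np.float64(1.4436506247678977))
t 44.22 shift [ 0.1369 -0.0027  0.0472] roll 0.002 yaw 1.445 q [-1.    0.02  1.79  0.    1.33 -0.87] F [-0.3 -0.1  0.1]
```

View pics/d1.png

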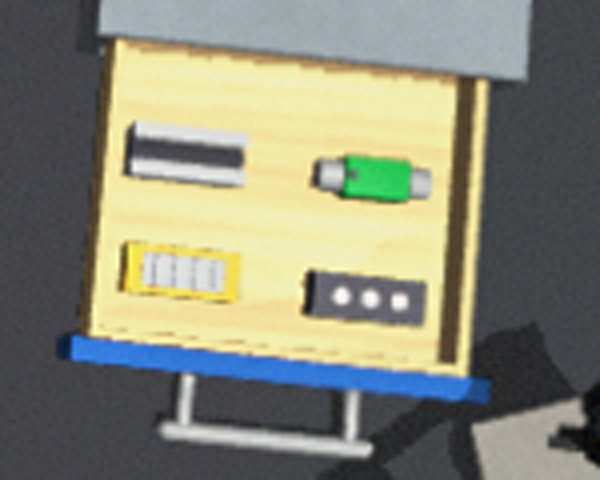

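Emit:
apply_moves:
  plan:
    - [0.035,0.04,-0.002,0,0]
    - [0.035,0.08,-0.002,0,0]
    - [0.035,0.12,-0.002,0,0]
    - [0.035,0.137,-0.002,0,0]
    - [0.035,0.137,-0.002,0.01,0]
    - [0.035,0.137,-0.002,0.04,0]
    - [0.035,0.137,-0.002,0.07,0]

```text
t: 44.8
tool_pos: [0.3911, -0.3089, 0.2512]
tool_rot: [2.353, 2.073, -0.0]
contact_force: [-0.1, -0.3, -0.4]
opening: 0.0351
grip_force: 0.0
```

```bash
python3 g.py .39 -.308 .026 1.443
```

```text
t 44.8 shift [ 0.001  -0.0014  0.0522] roll 0.002 yaw 1.445 q [-0.82 -0.1   2.04 -0.    1.2  -0.69] F [-0.1 -0.3 -0.4]
```

Emit:
apply_moves:
  newtons: 40
  plan:
    - [0.035,0.001,-0.001,0.03,0]
    - [0.035,0.001,-0.001,0.045,0]
    - [0.035,0.001,-0.001,0.052,0]
    - [0.035,0.001,-0.001,0.052,0]
    - [0,0.001,-0.001,0.052,0]
    - [0,0.001,-0.001,0.052,0]
    - [0,0.001,-0.001,0.052,0]
    - [0,0.001,-0.001,0.052,0]

```text
t: 45.47
tool_pos: [0.3907, -0.308, 0.1989]
tool_rot: [2.355, 2.069, 0.006]
contact_force: [12.0, -1.7, -6.6]
opening: 0.0098
grip_force: 38.8
```

Emit:
apply_moves:
  plan:
    - [0,0,0.005,0,0]
    - [0,0,0.015,0,0]
    - [0,0,0.027,0,0]
    - [0,0,0.04,0,0]
    - [0,0,0.053,0,0]
    - [0,0,0.066,0,0]
    - [0,0,0.079,0,0]
    - [0,0,0.092,0,0]
    - [0,0,0.104,0,0]
    - [0,0,0.114,0,0]
    - [0,0,0.12,0,0]
    - [0,0,0.12,0,0]

```text
t: 46.47
tool_pos: [0.5098, -0.3235, 0.1989]
tool_rot: [2.356, 2.073, 0.001]
contact_force: [0.6, -3.8, 3.7]
opening: 0.0094
grip_force: 40.2
```

Emit:
apply_moves:
  plan:
    - [0,0,0.005,0,0]
    - [0,0,0.013,0,0]
    - [0,0,0.022,0,0]
    - [0,0,0.031,0,0]
    - [0,0,0.04,0,0]
    - [0,0,0.048,0,0]
    - [0,0,0.054,0,0]
    - [0,0,0.057,0,0]
    - [0,0,0.057,0,0]

```text
t: 47.22
tool_pos: [0.5653, -0.3307, 0.1989]
tool_rot: [2.357, 2.073, -0.0]
contact_force: [-0.0, -5.3, 3.7]
opening: 0.0097
grip_force: 40.3
```

Emit:
apply_moves:
  plan:
    - [0,0,0.002,0,0]
    - [0,0,0.004,0,0]
    - [0,0,0.006,0,0]
    - [0,0,0.0075,0,0]
    - [0,0,0.0075,0,0]

```text
t: 47.63
tool_pos: [0.5712, -0.3316, 0.1989]
tool_rot: [-2.357, -2.073, 0.005]
contact_force: [-6.4, -4.3, 10.2]
opening: 0.0096
grip_force: 40.8
```

Emit:
apply_moves:
  plan:
    - [0.01,0,0,0,0]
    - [0.025,0,0,0,0]
    - [0.03,0,0,0,0]
    - [0.03,0,0,0,0]
    - [0.03,0,0,-0.03,0]
    - [0.03,0,0,-0.07,0]
    - [0.03,0,0,-0.11,0]
    - [0.03,0,-0.04,-0.15,0]
    - [0.03,0,-0.08,-0.18,0]
    - [0.03,0,-0.12,-0.2,0]
    - [0.03,0,-0.16,-0.2,0]
    - [0.03,0,-0.16,-0.2,0]

```text
t: 48.63
tool_pos: [0.4111, -0.3093, 0.3988]
tool_rot: [-2.358, -2.074, -0.001]
contact_force: [0.4, 0.3, 0.2]
opening: 0.0299
grip_force: 0.0
```

```bash
python3 arb.py; python3 look.py|grep -E "top|side|front"
python3 - <<'E'
import cv2,numpy as np
a=cv2.imread("pics/l_side.png")
cv2.imwrite("pics/f1.png",cv2.resize(a,(800,600),interpolation=2))
E
```

```text
366 366 [0.0207 0.0223 0.0239]
angle toward +y [-0.158  0.005  0.161]
wing 306 (array([0.42949603, 0.27348138]), array([58., 13.]), np.float64(-0.9992612507864167))
top
front 681 (array([ 0.61267706, -0.34051178]), array([254.,  15.]), np.float64(1.441026478987788))
side
front 426 (array([ 0.61039453, -0.33852496]), array([254.,  16.]), np.float64(1.4399497629590687))
```

View pics/f1.png

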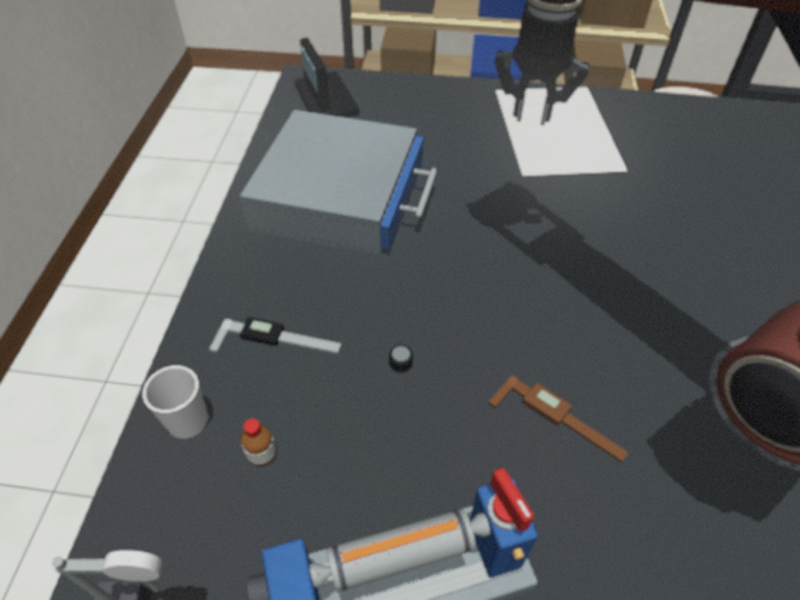

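The drawer is shut, the knob has turned 1.4 rad, the stripe is up, and the other things have not moved. Handing in.

```bash
python3 -c "
from station import ctrl; print(ctrl.finish_job())"
```

```text
the job is handed in; nothing more can be done
None
```

I handed the job in at about 49 s of the 210 s. By the last camera check the orange stripe is up (within about 0.01 rad), the knob is locked, all four gauges lie flat in the shut drawer, and the loupe, caliper and oil are in place; the hand-in call returned no verdict.

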